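# Bring the tube on the rotator's wheel to the top

## Task

Turn the spoked wheel of the tube rotator by gently pushing its spokes round with the fingers until the single capped tube on its rim points straight up, cap on top, then move clear of it. Only push: do not pinch anything with the gripper, do not touch the tube itself, and leave the glassware, rack and other things around where they are.

Things in the scene. Friction and masses are not known exactly. Their poses are not given: they have to be found in the camera images.
- stand: tube rotator, fixed to the table: grey base plate, white housing 197 mm high and 80 mm wide on the robot's side, its face 40 mm behind the wheel's plane. Origin on the table straight below the wheel's centre; x axis = the axle, level, from the housing out through the wheel, roughly away from the robot (yaw -0.25 to 0.6 rad); y level in the wheel's plane, to the left; z up
- axle (a point): centre of the upright wheel, 165 mm above the table, axes as stand. Hub 44 mm across; rim of 12 mm bar on a circle of radius 65 mm. Eight places 45 degrees apart: the tube at one, at the other seven a straight round steel spoke, 10 mm thick, running from the hub through the rim and sticking out freely to 130 mm from the centre
- wheel (a joint): turn of the wheel about the stand's x axis, rad; 0 or a whole turn = tube straight up; positive takes the top towards the stand's -y: at q the tube points along -sin(q) in y, cos(q) in z, the spokes likewise at q + k x 45 degrees, k = 1..7. Turns both ways over a full turn, does not run on, stays where left: friction 0.15 N m, so 1.2 to 2 N on a spoke's end turns it
- tube (a point): the single capped glass tube held in a clip on the wheel's rim (it turns with the wheel, it cannot be taken out): 16 mm thick, 68 mm long, blue cap 21 mm thick at its outer end, clip 22 x 24 mm at its root. This point is at its root, 71 mm from the wheel's centre; its z axis points from the wheel's centre out through the cap
- cap_top (a point): outer end of the tube's cap, 139 mm from the wheel's centre
- beaker: open glass beaker, 64 mm across, 80 mm high, loose, stands beside the rotator on its +y side; origin centre of the underside
- bottle: small closed plastic bottle, 52 mm across, 110 mm high, loose, stands beside the rotator on its -y side; origin centre of the underside
- dish: closed clear dish, 84 mm across, 20 mm high, loose, lies on the table beyond the wheel; origin centre of the underside
- rack: loose wire rack 200 x 75 mm full of capped tubes, 120 mm high, at the left of the table; origin centre of the underside
- jar0: glass jar with clip lid, 88 mm across, 97 mm high, loose, on the table on the robot's right; origin centre of the underside
- jar1: glass jar with clip lid, 88 mm across, 97 mm high, loose, on the table on the robot's left; origin centre of the underside

How it is judged:
By the outcome, as a careful person would: the job done as asked, in the order asked, and still so for the second after the job is handed in, with the robot touching nothing.
It also fails if it takes over 72 s, if anything falls off the work surface, if the arm or the gripper's body presses on something with over 40 N, if the wrist force passes 120 N, or if a joint passes its speed limit or range.

## Robot

A 6-joint arm with a two-finger parallel gripper is mounted at the origin on the work surface. World frame = base frame: x ahead of the robot, y to its left, z up, the work surface at z = 0. Lengths are in mm, angles in rad, forces in N, time in s.
With the tool pointing down it reaches from about 300 to 775 mm from the base axis. Payload 14.6 kg.
Tool frame: the origin (TCP) lies between the finger pads; the fingertips stand 8 mm ahead of it and the grasp point (between the pads) lies 11 mm behind it; x points along the fingers, y is the direction in which the jaws open and shut, and the axes are right-handed (so a half turn about x gives the same grasp; the last joint's range is limited). The gripper opens to 94 mm and grips with 3 to 60 N. Pads are 16 mm wide; open, the fingers measure 119 mm over their backs; the gripper's body (75 mm by 177 mm) begins 78 mm behind the grasp point.
Start: joints at [-1.221, 0.3, 1.521, -0, 1.321, -0.067], TCP at [222.652, -502.907, 213.446] pointing down, gripper open.
Joint ranges: [-3.03, 3.03], [-0.79, 2.21], [0.23, 2.52], [-1.04, 4.18], [0, 3.07], [-2.55, 2.55]. Speed limits (rad/s): [2.22, 2.22, 2.57, 3.14, 3.14, 3.14].

## Interface

Orientations are given as [roll, pitch, yaw] about the fixed x, y, z axes, in that order (R = Rz(yaw) Ry(pitch) Rx(roll)).
In Python, from cell import telemetry, camera, calibration, order gives the robot as it stands.
- The arm moves only by the shell command python3 -m handwheel 'ROWS' [FORCE]. ROWS is JSON, a list of rows, each a list of 7 numbers: the turn, a rotation vector about the tool's x, y, z as a fraction of full scale, then the shift along the tool's x, y, z as a fraction of full scale, then the opening, from 0 (shut) to 1 (fully open). A call has 1 to 12 rows; each row is the pose to reach, as a shift and turn from the pose measured when the call began, along the tool's axes at that moment, turning the shorter way round; what a row does not reach only later rows make up. Full scale, the value 1, is 300 mm for a shift and pi rad for a turn. A row lasts 1/8 s, in which the tool goes at most 62.5 mm and 10.7 degrees, less where a joint would pass 70% of its speed; a pose out of reach is approached as far as the arm can. A call with a number of a shift or a turn outside -1 to 1 is refused whole. A call with a gripper value outside its range is refused whole. The fingers move at their own pace and stop on an object; FORCE is the grip in N (left out, the last holds). Time passes only in rows, so rows that repeat a pose let the fingers close. It gives the time, the measured TCP pose, the force and the opening at its end, in the units of the state.
- telemetry.read_state(): the state, without advancing time (a new reading comes with each control period).
- camera(name): name is "scene" or "top"; returns the picture (420x560x3 uint8, red, green, blue); there is no depth.
- calibration(name): a dict with "fov_y" (degrees; the focal length in pixels is half the picture's height over the tangent of half this angle, whatever the lens; pixels are square), "cx", "cy" (the principal point, pixels), "position" and "attitude" of the camera in the world. Camera axes: x right, y down, z forward; pixel columns grow to the right and rows downward; lengths in mm; the calibration is good to about 2 mm. A picture is of the moment at which its call begins. calibration takes no time and is no camera call.
- order.sign_off(): hands the job in, once; it reports no verdict.
The state is a dict: "clock": time; "joints": joint angles; "qd": joint speeds; "effort": joint torques, N m; "eef_pos": TCP position; "eef_rot": TCP orientation; "wrist_force": force on the tool from outside, world axes, zero at the start; "moment": the same for the moment, N m; "finger_gap": finger opening in mm.
Only numpy, scipy, OpenCV 4.12 (cv2) and the standard library are available. Lean on these libraries where they do the work, as an engineer would, in place of code of your own. Each camera call takes 0.05 s, during which the arm holds its last target.

## Working session

There is one attempt and no reset: what is moved stays moved. The work goes in short steps, Python scripts to look and compute and a shell command to move; the robot and the scene stay as the last step left them, time stands still between calls to the robot, and variables do not carry over. Pictures are saved under pics/ and viewed, and the job is handed in when it is done.

```bash
ls; mkdir -p pics; python3 - <<'E'
from cell import telemetry,camera,calibration
import cv2
print(telemetry.read_state())
for n in("scene","top"):
    print(n,calibration(n)); cv2.imwrite(f"pics/{n}0.png",camera(n)[:,:,::-1])
E
```

```text
pics
{'clock': 0.0, 'joints': array([-1.22060359e+00,  3.00446561e-01,  1.52159879e+00, -1.75874484e-05,
        1.32068617e+00, -6.65914857e-02]), 'qd': array([-0.0011855 , -0.00039003,  0.00186883,  0.0010863 , -0.00022414,
       -0.00015099]), 'effort': array([ 5.93475361e-04, -5.31803620e+01, -3.52735698e+01,  7.08882906e-02,
        2.44696724e-02, -6.50537595e-05]), 'eef_pos': array([ 222.56102389, -502.67603544,  212.89229322]), 'eef_rot': array([-1.62243078,  1.56965734,  1.93595046]), 'wrist_force': array([-0.09947657,  0.39835045, -0.5226169 ]), 'moment': array([0.03364324, 0.02827925, 0.01188511]), 'finger_gap': 93.95932141734713}
scene {'fov_y': 54.45266721717411, 'cx': 282.1356934465892, 'cy': 206.3706444751684, 'position': array([1469.35740489, -549.85237839,  932.57365488]), 'attitude': array([-2.14944701,  0.011351  ,  1.00846995])}
top {'fov_y': 43.883685569504905, 'cx': 285.6643068966178, 'cy': 200.62032220815277, 'position': array([ 236.83657365,   26.14055766, 1875.2717551 ]), 'attitude': array([-2.95584601e+00, -2.14648435e-03, -1.55740242e+00])}
```

View pics/scene0.png

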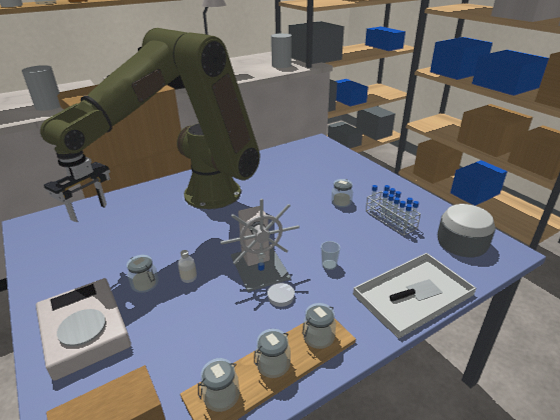

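View pics/top0.png

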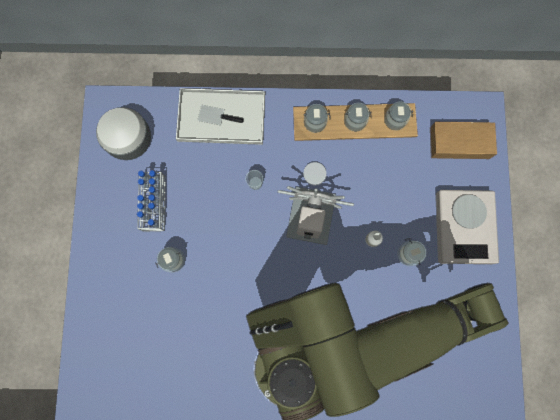

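The wheel is at about (262,232) in the scene view, with the blue cap near (261,266), so the tube points roughly down. The top view shows the wheel edge-on at about (315,197). I'll zoom in on both.

```bash
python3 - <<'E'
import cv2
a=cv2.imread("pics/scene0.png")[180:320,200:360]; b=cv2.imread("pics/top0.png")[140:260,230:390]
cv2.imwrite("pics/s0z.png",cv2.resize(a,None,fx=5,fy=5,interpolation=3)[:600])
cv2.imwrite("pics/t0z.png",cv2.resize(b,None,fx=5,fy=5,interpolation=3))
E
```

```text
(no output)
```

View pics/s0z.png

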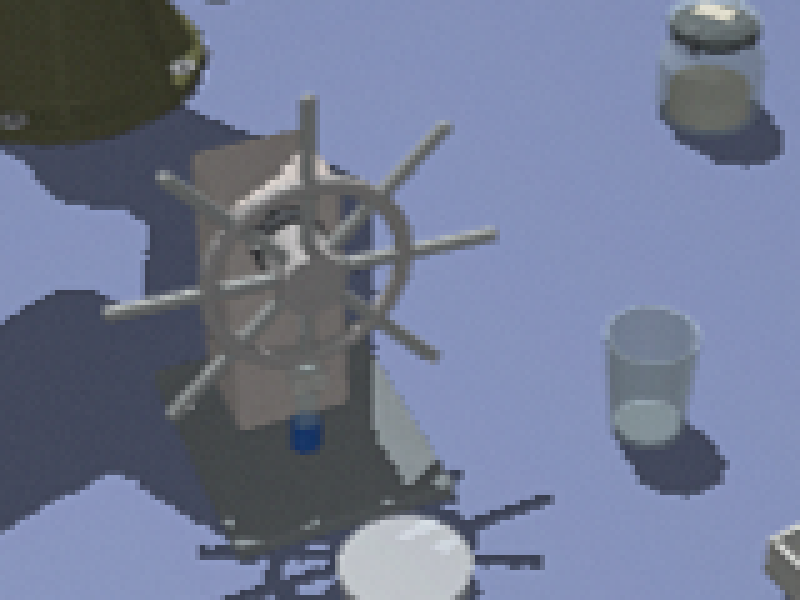

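View pics/t0z.png

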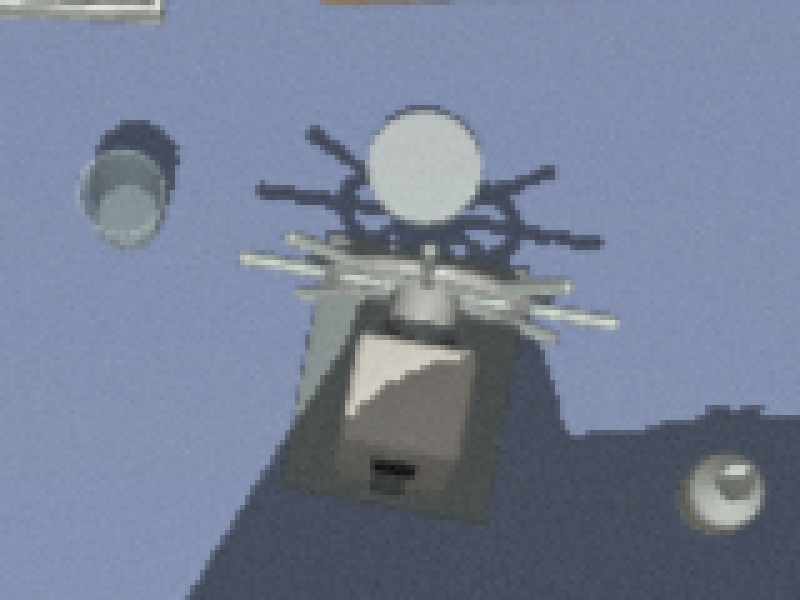

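```bash
cat > h.py <<'E'
import numpy as np, cv2
from scipy.spatial.transform import Rotation as R
from scipy.optimize import least_squares
from cell import telemetry,camera,calibration
def proj(n,P):
    c=calibration(n); f=210/np.tan(np.radians(c["fov_y"]/2))
    M=R.from_euler("xyz",c["attitude"]).as_matrix()
    p=(np.atleast_2d(P)-c["position"])@M
    return np.c_[c["cx"]+f*p[:,0]/p[:,2],c["cy"]+f*p[:,1]/p[:,2]]
def ray(n,uv,z):
    c=calibration(n); f=210/np.tan(np.radians(c["fov_y"]/2))
    M=R.from_euler("xyz",c["attitude"]).as_matrix()
    d=M@np.array([(uv[0]-c["cx"])/f,(uv[1]-c["cy"])/f,1]); o=c["position"]
    return o+d*(z-o[2])/d[2]
def tip(x,y,yaw,q,r=130,off=0):
    ex=np.array([np.cos(yaw),np.sin(yaw),0]);ey=np.array([-np.sin(yaw),np.cos(yaw),0])
    return np.array([x,y,165.])+r*(-np.sin(q)*ey+np.array([0,0,np.cos(q)]))+off*ex
E
python3 - <<'E'
from h import *
S={4:(308,100),3:(445,128),2:(492,235),1:(434,353),7:(175,410),6:(108,312),5:(163,178)}
T={2:(242,259),6:(614,322)}
D=np.pi/4
def res(v):
    r=[]
    for k,p in S.items(): r.append(proj("scene",tip(*v[:4],v[3]*0+0) if 0 else tip(v[0],v[1],v[2],v[3]+k*D,128))[0]-(np.array(p)/5+[200,180]))
    for k,p in T.items(): r.append(proj("top",tip(v[0],v[1],v[2],v[3]+k*D,128))[0]-(np.array(p)/5+[230,140]))
    return np.ravel(r)
for sgn in(1,-1):
    if sgn<0: S={(8-k):p for k,p in S.items()}; T={8-k:p for k,p in T.items()}
    s=least_squares(res,[550,-50,0.1,np.pi]); print(sgn,s.x,np.abs(s.fun).max(),s.cost)
    print(s.fun.round(1))
for n,uv,z in[("top",(256,179),40),("top",(375,239),110),("top",(315,173),20),("top",(413,252),97)]: print(uv,ray(n,uv,z))
E
```

```text
1 [ 5.69610706e+02 -7.02071185e+01 -1.73564067e-01  3.08914297e+00] 1.2066090594117895 3.58404524916135
[ 0.  -0.9  0.2 -0.9  0.2 -0.4 -0.1  0.6 -1.1  1.2 -0.5  0.2 -0.3 -0.3
 -1.2 -0.7 -0.1 -0.1]
-1 [569.61070619 -70.20711836   2.96802855   3.1940423 ] 1.2066089667164874 3.584045249165305
[ 0.  -0.9  0.2 -0.9  0.2 -0.4 -0.1  0.6 -1.1  1.2 -0.5  0.2 -0.3 -0.3
 -1.2 -0.7 -0.1 -0.1]
(256, 179) [659.65969787 134.96067216  40.        ]
(375, 239) [ 440.00850344 -278.68417598  110.        ]
(315, 173) [689.7681854  -79.09992679  20.        ]
(413, 252) [ 398.77087138 -409.71988378   97.        ]
```

```bash
cat >> h.py <<'E'
C=np.array([569.6,-70.2,0]);YAW=-0.174;ORI=None
EX=np.array([np.cos(YAW),np.sin(YAW),0]);EY=np.array([-np.sin(YAW),np.cos(YAW),0])
def st():
    s=telemetry.read_state(); M=R.from_euler("xyz",s["eef_rot"]).as_matrix(); d=s["eef_pos"]-C
    print("t",round(s["clock"],2),"stand xyz",np.round([d@EX,d@EY,d[2]],1),"F",s["wrist_force"].round(1),"gap",round(s["finger_gap"],1),"J",s["joints"].round(2))
    return s,M
def to(*pts):  # stand-frame TCP points -> shift values
    s,M=st()
    for p in pts:
        P=C+p[0]*EX+p[1]*EY+np.array([0,0,p[2]]); print(p,((P-s["eef_pos"])@M/300).round(4))
def turn(): # turn so tool x down, y along +-stand y or x
    s,M=st(); print(M.round(3))
    for nm,y in(("+y",EY),("-y",-EY),("+x",EX),("-x",-EX)):
        G=np.c_[[0,0,-1],y,np.cross([0,0,-1],y)]
        print(nm,(R.from_matrix(M.T@G).as_rotvec()/np.pi).round(4))
E
python3 - <<'E'
from h import *
turn(); to((0,40,213),(0,40,370))
print(EX,EY)
E
```

```text
t 0.1 stand xyz [-266.9 -486.   212.9] F [-0.4 -0.2 -1.2] gap 93.9 J [-1.22  0.3   1.52  0.    1.32 -0.07]
[[-0.     0.405 -0.914]
 [ 0.001 -0.914 -0.405]
 [-1.    -0.001 -0.   ]]
+y [-8.119e-01 -5.000e-04  1.000e-04]
-y [1.881e-01 1.000e-04 3.000e-04]
+x [-3.119e-01 -2.000e-04  3.000e-04]
-x [6.881e-01 4.000e-04 2.000e-04]
t 0.1 stand xyz [-266.9 -486.   212.9] F [-0.4 -0.2 -1.2] gap 93.9 J [-1.22  0.3   1.52  0.    1.32 -0.07]
(0, 40, 213) [ 1.0000e-03 -9.6060e-01 -1.7156e+00]
(0, 40, 370) [-0.5224 -0.9612 -1.7156]
[ 0.98490015 -0.17312332  0.        ] [0.17312332 0.98490015 0.        ]
```

```bash
python3 -m handwheel '[[0.05,0,0,-0.2,0,0,0],[0.1,0,0,-0.4,0,0,0],[0.15,0,0,-0.52,-0.1,-0.17,0],[0.188,0,0,-0.52,-0.2,-0.35,0],[0.188,0,0,-0.52,-0.3,-0.52,0],[0.188,0,0,-0.52,-0.4,-0.7,0],[0.188,0,0,-0.52,-0.5,-0.87,0],[0.188,0,0,-0.52,-0.5,-0.87,0],[0.188,0,0,-0.52,-0.5,-0.87,0]]' 5
python3 -c "
from h import *
turn(); to((0,45,370))"
```

```text
clock: 1.23
eef_pos: [400.4, -260.3, 369.0]
eef_rot: [-0.757, 1.57, 2.211]
wrist_force: [0.7, -0.3, -0.4]
finger_gap: 6.9
t 1.23 stand xyz [-133.8 -216.5  369. ] F [ 0.7 -0.3 -0.4] gap 6.9 J [-0.65  0.06  1.44  0.    1.63  1.09]
[[-0.001 -0.173 -0.985]
 [ 0.001 -0.985  0.173]
 [-1.    -0.001  0.001]]
+y [-9.998e-01 -4.000e-04  5.000e-04]
-y [0.0002 0.0003 0.0003]
+x [-4.998e-01  0.000e+00  4.000e-04]
-x [ 5.002e-01  4.000e-04 -0.000e+00]
t 1.23 stand xyz [-133.8 -216.5  369. ] F [ 0.7 -0.3 -0.4] gap 6.9 J [-0.65  0.06  1.44  0.    1.63  1.09]
(0, 45, 370) [-0.0031 -0.8714 -0.4463]
```

```bash
python3 -m handwheel '[[0,0,0,0,-0.18,-0.09,0],[0,0,0,0,-0.36,-0.18,0],[0,0,0,0,-0.54,-0.27,0],[0,0,0,0,-0.72,-0.36,0],[0,0,0,0,-0.88,-0.446,0],[0,0,0,0,-0.88,-0.446,0],[0,0,0,0,-0.88,-0.446,0]]'
python3 - <<'E'
from h import *
turn(); to((0,45,260))
for n in("scene","top"):
    im=camera(n)[:,:,::-1]; im=im[120:270,190:350] if n=="scene" else im[120:240,230:390]
    cv2.imwrite(f"pics/{n}1.png",cv2.resize(im,None,fx=4,fy=4,interpolation=3))
E
```

```text
clock: 2.1
eef_pos: [577.5, -24.9, 368.7]
eef_rot: [-0.363, 1.569, 2.604]
wrist_force: [-0.1, -0.4, 0.7]
finger_gap: 0.6
t 2.1 stand xyz [ -0.   46.  368.7] F [-0.1 -0.4  0.7] gap 0.6 J [-0.11  0.31  1.16  0.    1.68  1.64]
[[-0.001 -0.174 -0.985]
 [ 0.001 -0.985  0.174]
 [-1.    -0.001  0.002]]
+y [ 9.997e-01  3.000e-04 -8.000e-04]
-y [-0.0003  0.0005  0.0002]
+x [-5.003e-01  2.000e-04  6.000e-04]
-x [ 4.997e-01  6.000e-04 -2.000e-04]
t 2.1 stand xyz [ -0.   46.  368.7] F [-0.1 -0.4  0.7] gap 0.6 J [-0.11  0.31  1.16  0.    1.68  1.64]
(0, 45, 260) [ 0.3624  0.0037 -0.0007]
```

View pics/scene1.png

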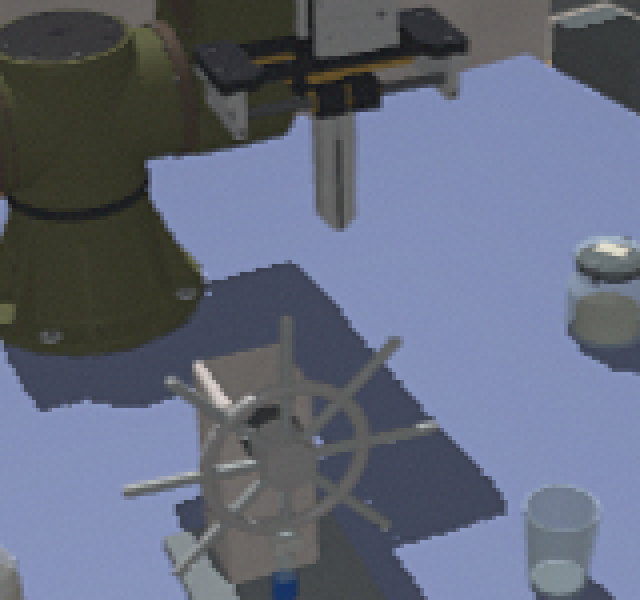

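View pics/top1.png

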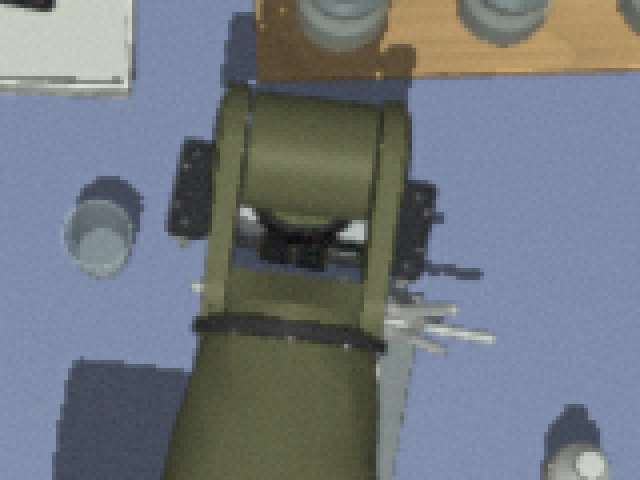

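Seen from the scene camera, the closed fingers hang above the gap between the upright spoke and the next one to its left (tip about (338,228) in the zoom). I'll lower into the gap and push towards -y.

```bash
python3 -m handwheel '[[0,0,0,0.12,0.01,0,0],[0,0,0,0.24,0.01,0,0],[0,0,0,0.36,0.01,0,0],[0,0,0,0.375,0.01,0,0],[0,0,0,0.375,0.04,0,0],[0,0,0,0.375,0.07,0,0],[0,0,0,0.375,0.1,0,0],[0,0,0,0.375,0.13,0,0],[0,0,0,0.375,0.16,0,0],[0,0,0,0.375,0.18,0,0]]'
python3 - <<'E'
from h import *
st()
E
```

```text
clock: 3.45
eef_pos: [567.6, -78.6, 256.5]
eef_rot: [-0.627, 1.569, 2.339]
wrist_force: [0.9, 2.7, -0.5]
finger_gap: 0.3
t 3.45 stand xyz [ -0.5  -8.6 256.5] F [ 0.9  2.7 -0.5] gap 0.3 J [-0.2   0.32  1.39  0.    1.43  1.54]
```

```bash
python3 -m handwheel '[[0,0,0,0,0.03,0,0],[0,0,0,0,0.06,0,0],[0,0,0,0,0.09,0,0],[0,0,0,0.01,0.12,0,0],[0,0,0,0.02,0.15,0,0],[0,0,0,0.03,0.18,0,0],[0,0,0,0.033,0.205,0,0],[0,0,0,0.033,0.205,0,0]]'
python3 - <<'E'
from h import *
st()
im=camera("scene")[:,:,::-1][120:270,190:350]
cv2.imwrite("pics/s2.png",cv2.resize(im,None,fx=4,fy=4,interpolation=3))
E
```

```text
clock: 4.45
eef_pos: [556.7, -139.8, 246.5]
eef_rot: [-0.386, 1.569, 2.579]
wrist_force: [0.5, -0.1, -0.2]
finger_gap: 0.3
t 4.45 stand xyz [ -0.7 -70.8 246.5] F [ 0.5 -0.1 -0.2] gap 0.3 J [-0.31  0.33  1.4   0.    1.41  1.44]
```

View pics/s2.png

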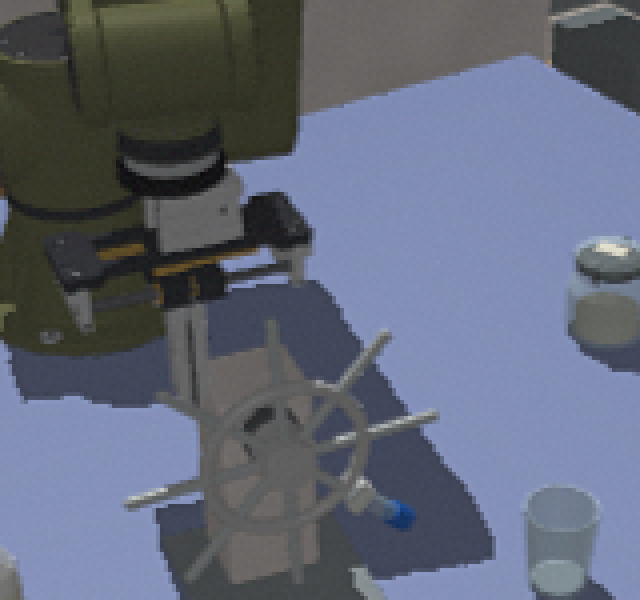

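The first stroke worked: the tube now points to the lower right, with its cap at about (400,514) in the zoom, a turn of about 50°. Next I'll lift, go back and insert again.

```bash
python3 -m handwheel '[[0,0,0,-0.05,-0.03,0,0],[0,0,0,-0.2,-0.03,0,0],[0,0,0,-0.29,-0.05,0,0],[0,0,0,-0.29,-0.2,0,0],[0,0,0,-0.29,-0.367,0,0],[0,0,0,-0.29,-0.367,0,0],[0,0,0,-0.29,-0.367,0,0]]'
python3 - <<'E'
from h import *
st()
im=camera("scene")[:,:,::-1][120:270,190:350]
cv2.imwrite("pics/s3.png",cv2.resize(im,None,fx=4,fy=4,interpolation=3))
E
```

```text
clock: 5.38
eef_pos: [576.2, -31.1, 334.4]
eef_rot: [-0.626, 1.57, 2.34]
wrist_force: [-0.3, 0.2, 0.6]
finger_gap: 0.4
t 5.38 stand xyz [-3.000e-01  3.970e+01  3.344e+02] F [-0.3  0.2  0.6] gap 0.4 J [-0.12  0.31  1.24  0.    1.6   1.63]
```

View pics/s3.png

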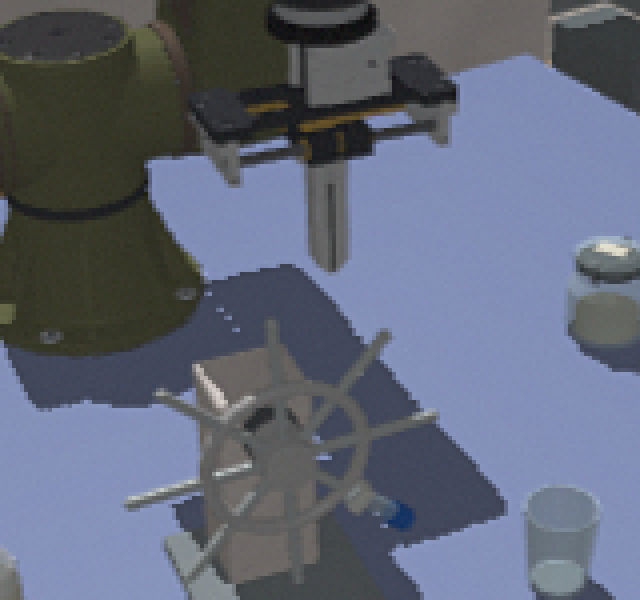

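```bash
cat >> h.py <<'E'
def q_of(tips,f=4,o=(190,120),n="scene",guess=0):
    P=np.array(tips)/f+np.array(o)
    out=[]
    G=np.radians(np.arange(0,360,0.25)); pr=np.vstack([proj(n,tip(C[0],C[1],YAW,g,128)) for g in G])
    for p in P:
        d=np.hypot(*(pr-p).T); i=d.argmin(); out.append((round(float(np.degrees(G[i])),1),round(float(d[i]),1),round(float((np.degrees(G[i])+22.5)%45-22.5),1)))
    return out
E
python3 -c "
from h import *
print(q_of([(271,324),(385,336),(433,415),(298,579),(191,576),(129,503),(161,395)]))"
python3 -m handwheel '[[0,0,0,0.12,0.01,0,0],[0,0,0,0.24,0.01,0,0],[0,0,0,0.26,0.01,0,0],[0,0,0,0.26,0.04,0,0],[0,0,0,0.26,0.07,0,0],[0,0,0,0.26,0.1,0,0],[0,0,0,0.26,0.13,0,0],[0,0,0,0.26,0.16,0,0],[0,0,0,0.26,0.19,0,0],[0,0,0,0.26,0.22,0,0],[0,0,0,0.26,0.25,0,0]]'
python3 -c "
from h import *
st()"
```

```text
[(2.8, 1.0, 2.8), (317.0, 1.1, 2.0), (272.0, 0.5, 2.0), (182.8, 0.2, 2.8), (138.8, 0.9, 3.8), (92.5, 0.8, 2.5), (47.5, 0.7, 2.5)]
clock: 6.8
eef_pos: [562.8, -106.0, 256.2]
eef_rot: [-0.502, 1.57, 2.463]
wrist_force: [0.7, 2.9, -0.0]
finger_gap: 0.6
t 6.8 stand xyz [ -0.5 -36.4 256.2] F [ 0.7  2.9 -0. ] gap 0.6 J [-0.25  0.32  1.39  0.    1.43  1.5 ]
```

```bash
python3 -m handwheel '[[0,0,0,0,0.03,0,0],[0,0,0,0.01,0.06,0,0],[0,0,0,0.02,0.09,0,0],[0,0,0,0.033,0.115,0,0],[0,0,0,0.033,0.115,0,0],[0,0,0,-0.02,0.085,0,0],[0,0,0,-0.17,0.085,0,0],[0,0,0,-0.26,0.06,0,0],[0,0,0,-0.26,-0.1,0,0],[0,0,0,-0.26,-0.255,0,0],[0,0,0,-0.26,-0.255,0,0],[0,0,0,-0.26,-0.255,0,0]]'
python3 - <<'E'
from h import *
st()
im=camera("scene")[:,:,::-1][120:270,190:350]
cv2.imwrite("pics/s4.png",cv2.resize(im,None,fx=4,fy=4,interpolation=3))
E
```

```text
clock: 8.3
eef_pos: [576.3, -30.6, 335.1]
eef_rot: [-2.772, 1.57, 0.193]
wrist_force: [0.3, -0.9, 0.2]
finger_gap: 0.4
t 8.3 stand xyz [-3.000e-01  4.020e+01  3.351e+02] F [ 0.3 -0.9  0.2] gap 0.4 J [-0.12  0.3   1.24  0.    1.6   1.63]
```

View pics/s4.png

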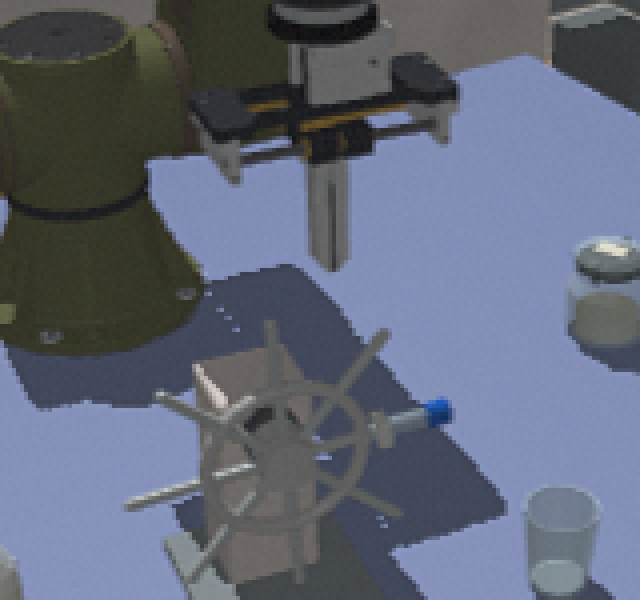

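The tube now points level to the right, with its cap at about (438,411). I'll repeat the same stroke.

```bash
python3 -m handwheel '[[0,0,0,0.12,0.01,0,0],[0,0,0,0.24,0.01,0,0],[0,0,0,0.26,0.01,0,0],[0,0,0,0.26,0.04,0,0],[0,0,0,0.26,0.07,0,0],[0,0,0,0.26,0.1,0,0],[0,0,0,0.26,0.13,0,0],[0,0,0,0.26,0.16,0,0],[0,0,0,0.26,0.19,0,0],[0,0,0,0.26,0.22,0,0],[0,0,0,0.26,0.25,0,0]]'
python3 -c "
from h import *
st()"
python3 -m handwheel '[[0,0,0,0,0.03,0,0],[0,0,0,0.01,0.06,0,0],[0,0,0,0.02,0.09,0,0],[0,0,0,0.033,0.115,0,0],[0,0,0,0.033,0.115,0,0],[0,0,0,-0.02,0.085,0,0],[0,0,0,-0.17,0.085,0,0],[0,0,0,-0.26,0.06,0,0],[0,0,0,-0.26,-0.1,0,0],[0,0,0,-0.26,-0.23,0,0],[0,0,0,-0.26,-0.23,0,0],[0,0,0,-0.26,-0.23,0,0]]'
python3 - <<'E'
from h import *
st()
im=camera("scene")[:,:,::-1][120:270,190:350]
cv2.imwrite("pics/s5.png",cv2.resize(im,None,fx=4,fy=4,interpolation=3))
E
```

```text
clock: 9.72
eef_pos: [562.9, -105.5, 256.9]
eef_rot: [-1.362, 1.571, 1.603]
wrist_force: [0.2, 1.9, -0.3]
finger_gap: 0.1
t 9.72 stand xyz [ -0.5 -35.9 256.9] F [ 0.2  1.9 -0.3] gap 0.1 J [-0.25  0.32  1.39  0.    1.43  1.5 ]
clock: 11.22
eef_pos: [575.0, -37.6, 335.6]
eef_rot: [3.07, 1.57, -0.248]
wrist_force: [-0.3, -0.5, 1.2]
finger_gap: 0.4
t 11.22 stand xyz [-3.000e-01  3.300e+01  3.356e+02] F [-0.3 -0.5  1.2] gap 0.4 J [-0.13  0.3   1.24 -0.    1.6   1.62]
```

View pics/s5.png

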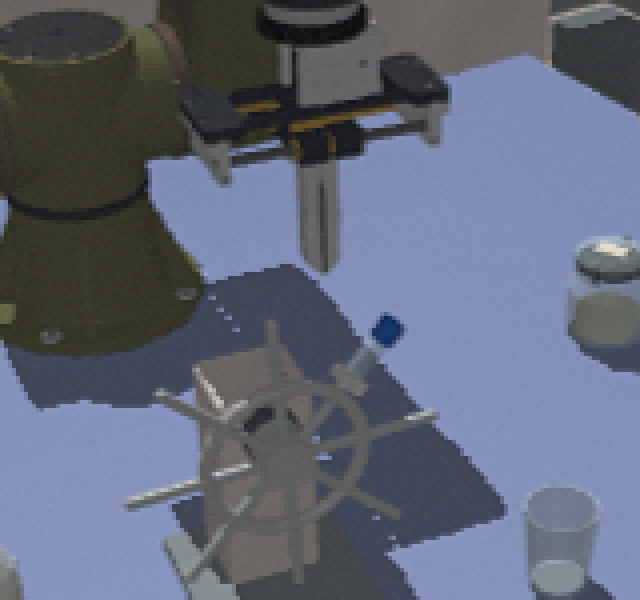

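The tube is at upper left from the robot's side, with its cap at about (387,330), roughly 43° short of upright. For the last push I go down between the tube and the upright spoke, push that spoke, stop a little short and measure.

```bash
python3 -m handwheel '[[0,0,0,0,0.02,0,0],[0,0,0,0.12,0.02,0,0],[0,0,0,0.24,0.02,0,0],[0,0,0,0.265,0.02,0,0],[0,0,0,0.265,0.05,0,0],[0,0,0,0.265,0.08,0,0],[0,0,0,0.265,0.11,0,0],[0,0,0,0.265,0.14,0,0],[0,0,0,0.265,0.17,0,0],[0,0,0,0.265,0.2,0,0],[0,0,0,0.265,0.22,0,0]]'
python3 -c "
from h import *
st();to((0,-58,246.5))"
```

```text
clock: 12.65
eef_pos: [563.3, -103.7, 256.0]
eef_rot: [2.99, 1.57, -0.329]
wrist_force: [-0.3, 2.2, 0.7]
finger_gap: 0.5
t 12.65 stand xyz [ -0.5 -34.1 256. ] F [-0.3  2.2  0.7] gap 0.5 J [-0.25  0.32  1.39 -0.    1.43  1.5 ]
t 12.65 stand xyz [ -0.5 -34.1 256. ] F [-0.3  2.2  0.7] gap 0.5 J [-0.25  0.32  1.39 -0.    1.43  1.5 ]
(0, -58, 246.5) [ 0.0316  0.0797 -0.0018]
```

```bash
python3 -m handwheel '[[0,0,0,0,0.02,0,0],[0,0,0,0.01,0.04,0,0],[0,0,0,0.02,0.06,0,0],[0,0,0,0.032,0.08,0,0],[0,0,0,0.032,0.08,0,0],[0,0,0,0.032,0.08,0,0]]'
python3 - <<'E'
from h import *
st()
cv2.imwrite("pics/full6.png",camera("scene")[:,:,::-1])
im=cv2.imread("pics/full6.png")[160:275,215:310]
cv2.imwrite("pics/s6.png",cv2.resize(im,None,fx=5,fy=5,interpolation=3))
E
```

```text
clock: 13.4
eef_pos: [559.0, -127.4, 246.4]
eef_rot: [2.621, 1.57, -0.699]
wrist_force: [-0.3, 0.1, -0.3]
finger_gap: 0.6
t 13.4 stand xyz [ -0.5 -58.2 246.4] F [-0.3  0.1 -0.3] gap 0.6 J [-0.29  0.33  1.41 -0.    1.41  1.46]
```

View pics/s6.png

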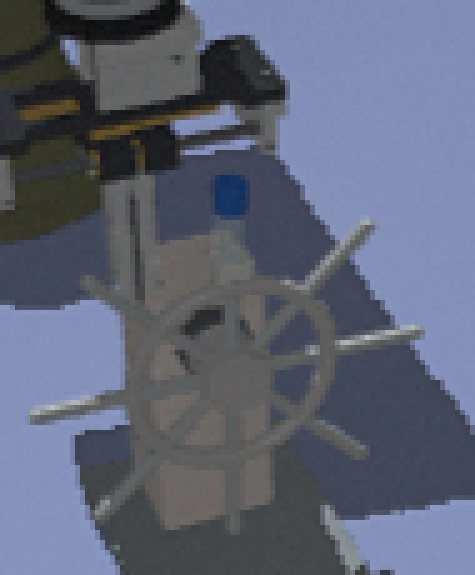

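```bash
cat > m.py <<'E'
from h import *
def fit(S,f,o,cap=None,free=True):
    D=np.pi/4;P={k:np.array(p)/f+np.array(o) for k,p in S.items()}
    def res(v):
        r=[proj("scene",tip(v[0],v[1],v[2],v[3]+k*D,128))[0]-p for k,p in P.items()]
        if cap is not None: r.append(proj("scene",tip(v[0],v[1],v[2],v[3],129))[0]-cap)
        return np.r_[np.ravel(r),(v[2]-YAW)/0.03,(v[0]-C[0])/3,(v[1]-C[1])/3]
    s=least_squares(res,[C[0],C[1],YAW,0]);print("q deg",np.degrees(s.x[3]).round(2),s.x.round(3));print(s.fun.round(1))
def cap(im):
    h=cv2.cvtColor(im,cv2.COLOR_BGR2HSV);m=cv2.inRange(h,(105,150,50),(125,255,255));m[:,:200]=0;m[:,320:]=0;m[:150]=0
    m[300:]=0
    n,l,s,c=cv2.connectedComponentsWithStats(m);i=1+s[1:,4].argmax();print("cap",s[i],c[i]);return c[i]
E
python3 - <<'E'
from m import *
c=cap(cv2.imread("pics/full6.png"))
S={7:(370,226),6:(420,331),5:(363,453),4:(234,528),3:(102,514),2:(35,416),1:(86,281)}
fit(S,5,(215,160)); fit(S,5,(215,160),c)
print(proj("scene",[tip(C[0],C[1],YAW,np.radians(a),129) for a in(-2,0,2)]))
E
```

```text
cap [258 195   6   8  47] [260.44680851 198.57446809]
q deg -1.86 [ 5.70372e+02 -6.91440e+01 -1.78000e-01 -3.30000e-02]
[ 0.2 -0.8  0.2 -0.2  0.1  0.1  0.1  0.2 -0.5  0.6 -0.4  0.  -0.  -0.4
 -0.1  0.3  0.4]
q deg -1.66 [ 5.70045e+02 -6.92950e+01 -1.81000e-01 -2.90000e-02]
[ 0.  -0.9  0.1 -0.3  0.1  0.   0.2  0.1 -0.6  0.6 -0.6  0.  -0.2 -0.3
  0.6  0.4 -0.2  0.1  0.3]
[[260.92305888 198.97723361]
 [259.4813222  199.27625532]
 [258.03844748 199.62124651]]
```

```bash
python3 -m handwheel '[[0,0,0,0,0.008,0,0],[0,0,0,0,0.0155,0,0],[0,0,0,0,0.0155,0,0],[0,0,0,0,0.0155,0,0],[0,0,0,-0.02,0,0,0],[0,0,0,-0.17,0,0,0],[0,0,0,-0.3,0,0,0],[0,0,0,-0.45,0,0,0],[0,0,0,-0.6,0.1,0,0],[0,0,0,-0.6,0.3,0,0],[0,0,0,-0.6,0.5,0.1,0],[0,0,0,-0.6,0.6,0.2,0]]'
python3 - <<'E'
from m import *
st()
cv2.imwrite("pics/full7.png",camera("scene")[:,:,::-1]);cv2.imwrite("pics/top7.png",camera("top")[:,:,::-1])
i=cv2.imread("pics/full7.png");cap(i)
cv2.imwrite("pics/s7.png",cv2.resize(i[180:275,215:315],None,fx=6,fy=6,interpolation=3))
E
```

```text
clock: 14.95
eef_pos: [466.8, -295.5, 426.2]
eef_rot: [1.158, 1.571, -2.162]
wrist_force: [0.6, -0.5, 0.4]
finger_gap: 0.1
t 14.95 stand xyz [ -62.2 -239.7  426.2] F [ 0.6 -0.5  0.4] gap 0.1 J [-0.63  0.25  1.1  -0.    1.79  1.12]
cap [257 195   7   9  48] [259.6875     198.64583333]
```

View pics/s7.png

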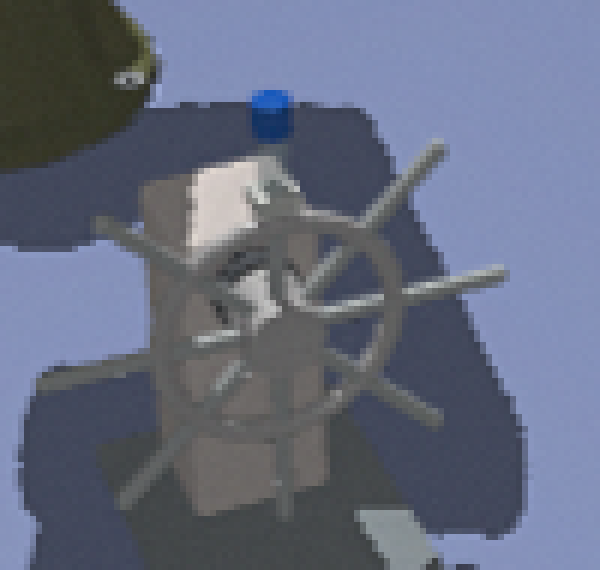

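View pics/top7.png

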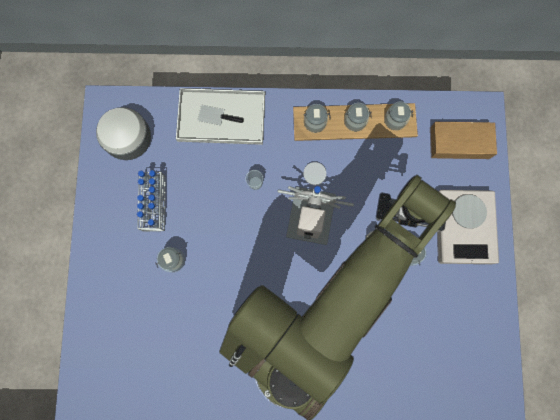

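```bash
python3 - <<'E'
from m import *
i=cv2.imread("pics/full7.png");c=cap(i)
S={7:(437,149),6:(503,274),5:(436,415),4:(286,514),3:(128,501),2:(43,384),1:(103,226)}
fit(S,6,(215,180)); fit(S,6,(215,180),np.array(c))
t=cv2.imread("pics/top7.png");cv2.imwrite("pics/t7z.png",cv2.resize(t[165:245,260:370],None,fx=7,fy=7,interpolation=3))
h=cv2.cvtColor(t,cv2.COLOR_BGR2HSV);m=cv2.inRange(h,(105,150,50),(125,255,255))[170:210,290:340];ys,xs=np.nonzero(m);print("topcap",xs.mean()+290,ys.mean()+170,len(xs))
print(proj("top",[tip(C[0],C[1],YAW,np.radians(a),135) for a in(-3,0,3)]))
E
```

```text
cap [257 195   7   9  48] [259.6875     198.64583333]
q deg -0.56 [ 5.70634e+02 -6.93380e+01 -1.65000e-01 -1.00000e-02]
[ 0.6 -1.   0.1 -0.6  0.4  0.8  0.1 -0.  -0.7  0.6 -0.4  0.4 -0.5 -0.8
  0.3  0.3  0.3]
q deg -0.42 [ 5.7028e+02 -6.9393e+01 -1.6700e-01 -7.0000e-03]
[ 0.5 -1.1  0.1 -0.7  0.5  0.7  0.1 -0.1 -0.7  0.5 -0.5  0.3 -0.7 -0.8
  0.4  0.6  0.2  0.2  0.3]
topcap 317.0 188.96969696969697 33
[[314.95533205 188.95021109]
 [317.21108079 189.35602199]
 [319.46008496 189.78662551]]
```

View pics/t7z.png

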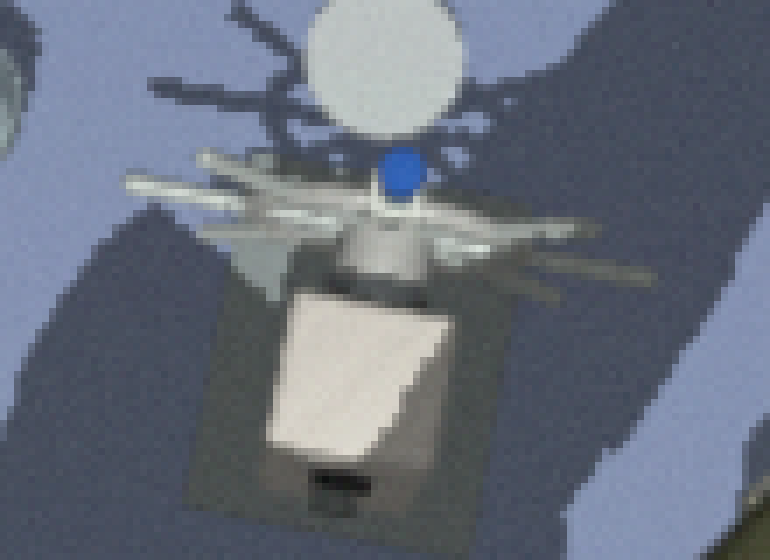

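```bash
python3 - <<'E'
import cv2,numpy as np
from h import st
a=cv2.imread("pics/scene0.png");b=cv2.imread("pics/full7.png")
for n,(x,y,w,h) in dict(beaker=(315,235,32,40),bottle=(172,245,32,40),dish=(262,280,40,28),jar0=(122,250,40,45),jar1=(325,172,35,40),rack=(360,180,65,60)).items():
    T=a[y:y+h,x:x+w];r=cv2.matchTemplate(b[y-8:y+h+8,x-8:x+w+8],T,cv2.TM_CCOEFF_NORMED);_,v,_,l=cv2.minMaxLoc(r);print(n,l[0]-8,l[1]-8,round(v,2))
st()
from cell import order
print(order.sign_off())
E
```

```text
beaker 0 0 1.0
bottle -8 1 0.39
dish 0 0 0.98
jar0 0 0 0.63
jar1 0 0 1.0
rack 0 0 1.0
t 15.05 stand xyz [ -63.4 -240.4  427.5] F [0.2 0.6 0.5] gap 0.5 J [-0.63  0.25  1.1  -0.    1.79  1.12]
the job is handed in; nothing more can be done
None
```

View pics/full7.png

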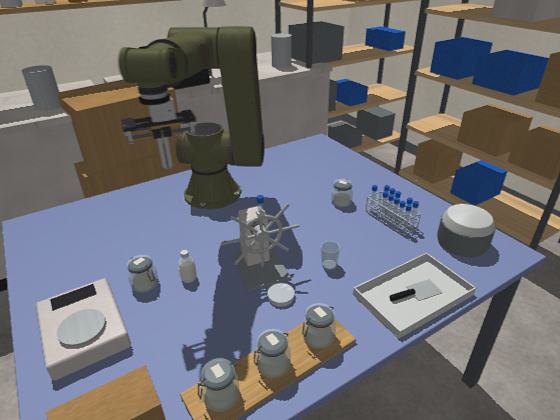

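The tube now points straight up with its cap on top, and I handed the job in at 15 s of the 72 s allowed. I turned the wheel about 180° with four sideways pushes of the closed fingers on its upper spokes, plus a small final correction, then moved clear. Readings during the pushes were about 2–3 N, and nothing was gripped.

**Upright check:** the last pictures put the tube about 0.3° to 0.6° short of vertical: -0.4° to -0.6° from the scene camera and about -0.3° from the top camera. That is within the measuring error.

**Tube contact:** the fingers went down between the tube and the next spoke for the last push. I planned about 20 mm of clearance to the tube, and the pictures show no contact.

**Surroundings:** the beaker, dish, second jar and rack matched the first picture with no shift. My automatic comparison failed for the bottle (0.39) and was weak for the first jar (0.63). I took that to be the changed shadows there, but only looked after handing in. Both then stood at their original places in the last picture, which was taken just before hand-in.

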